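# Bin the rejected sample vial through the glass-waste flap

### The arm

A 6-joint arm with a two-finger parallel gripper is mounted at the origin on a cart in front of the work surface, level with it; the furniture and walls round the work are solid. World frame = base frame: x ahead of the robot, y to its left, z up, the work surface at z = 0. Lengths are in m, angles in rad, forces in N, time in s.
With the tool pointing down it reaches from about 0.3 to 0.775 m from the base axis. Payload 14.6 kg.
Tool frame: the origin (TCP) lies between the finger pads; the fingertips stand ctrl.tip_extent ahead of it and the grasp point (between the pads) lies 3 mm ahead of it (ctrl.tip_extent is the distance from the TCP to the fingertips, in m); z points along the fingers, y is the line along which they close (so a half turn about z gives the same grasp; the last joint's range is limited). The gripper opens to 94 mm and grips with 3 to 60 N. Pads are 16 mm wide; open, the fingers measure 119 mm over their backs; the gripper's body (75 mm by 177 mm) begins 78 mm behind the grasp point.
Start: joints at [-1.366, 0.3, 1.521, -0, 1.321, -0.067], TCP at [0.148, -0.53, 0.227] pointing down, gripper open.
Joint ranges: [-3.03, 3.03], [-0.79, 2.21], [0.23, 2.52], [-1.04, 4.18], [0, 3.07], [-2.55, 2.55]. Speed limits (rad/s): [2.22, 2.22, 2.57, 3.14, 3.14, 3.14].

### API

Orientations are given as [roll, pitch, yaw] about the fixed x, y, z axes, in that order (R = Rz(yaw) Ry(pitch) Rx(roll)).
In Python, from station import ctrl gives the robot as it stands.
- The arm moves only by the tool shift_gripper, called after "Call:" as name(argument=value, ...), one argument or row to a line, values as JSON. Schema: {"type":"object","properties":{"ticks":{"type":"object","properties":{"offsets":{"type":"array","items":{"type":"array","items":{"type":"number"},"minItems":6,"maxItems":6},"minItems":1,"maxItems":10}},"additionalProperties":false,"required":["offsets"]},"aperture":{"type":"number"},"grip_n":{"type":"number"},"only":{"type":"string"},"quiet":{"type":"boolean"},"lines":{"type":"string"}},"required":["ticks"],"additionalProperties":false}. ticks is an object whose key "offsets" holds a list of rows, 1 to 10 of them, each of 6 numbers: dx, dy, dz in units of 5 mm, then a rotation vector rx, ry, rz in units of 0.1 rad; each row shifts and turns the commanded pose from where the row before left it, along the tool's axes as they then stand; what a row does not reach is not made up. A row lasts 1/10 s, in which the tool goes at most 0.05 m and 0.15 rad, less where a joint would pass 70% of its speed; a pose out of reach is approached as far as the arm can. aperture is the finger opening in m, set as the call begins (left out keeps the last). The fingers move at their own pace and stop on an object; grip_n is the grip in N (left out, the last holds). Time passes only in rows, so rows that do not move let the fingers close. The tool returns the time, the measured TCP pose, the force, the opening and the grip force at its end. only (a regular expression) keeps the lines of the reply that match it, lines (a string "A,B") keeps lines A to B, and quiet returns only ok. Input that does not fit is refused with a message, and nothing moves.
- ctrl.get_obs(): the state, without advancing time (a new reading comes with each control period).
- ctrl.camera(name): name is "scene" or "top"; returns a dict with "pixels" (420x560x3 uint8, blue, green, red), "fx", "fy", "cx", "cy" (pixels), "extrinsics" (4x4, takes a point from camera to world coordinates). Camera axes: x right, y up, looking along -z (the intrinsics and any distortion apply to the point x, -y, -z); pixel columns grow to the right and rows downward; lengths in m; the calibration is good to about 2 mm. A picture is of the moment at which its call begins. There is no depth.
- ctrl.hand_in(): hands the job in; it is judged then, once.
The state is a dict: "time_s": time; "qpos": joint angles; "joint_vel": joint speeds; "tau": joint torques, N m; "ee_pos": TCP position; "eef_rot": TCP orientation; "force": force on the tool from outside, world axes, zero at the start; "moment": the same for the moment, N m; "grip_width": finger opening in m; "grip_force": force on a finger pad.
Only numpy, scipy, OpenCV 4.12 (cv2) and the standard library are available. Lean on these libraries where they do the work, as an engineer would, in place of code of your own. Each camera call takes 0.05 s, during which the arm holds its last target. There are 200 camera calls.

### The job

The rejected sample vial stands in the steel canister. Take the canister's loose lid off and lay it flat on the worktop, knob up, beside the canister; then take the vial out, push it through the sprung flap of the glass-waste box and let go while the flap is held open, so that it drops into the bin inside and the flap springs shut behind it. Leave the two good vials on the worktop standing where they are.

Things in the scene. Friction and masses are not known exactly. Their poses are not given: they have to be found in the camera images.
- waste_box: White sheet-steel glass-waste box, fixed, at the left: 200 deep (x), 170 wide (y), 198 mm high; hollow, 4 mm walls, floor 10 mm up: the bin. Origin: centre of its underside; its front faces its own -x, towards the robot. Front wall 120 mm high; from there (x -100, z 120 mm) a shoulder 110 mm long slopes up and back at 45 degrees; it has the throat, shut by the flap.
- throat (a point): Middle of the throat, in the shoulder's outer plane. The throat is 130 mm wide (y) and 70 mm up the slope. The tool must come in tilted, best square to the shoulder (45 degrees from vertical; 30 still does), fingers pointing down and away from the robot. The point's axes are those of the box (not turned to the slope).
- hood (a point): Middle of the outer edge of the steel hood along the throat's upper edge, which bars the way straight from above. It stands 36 mm out of the shoulder, square to it; its lower face is 40 mm up the slope from the throat's middle. 14 mm cheeks stand at the throat's sides, 138 mm apart.
- flap (a joint): Steel flap in the throat, 66 x 126 x 3 mm, 6.5 mm behind the shoulder's outer plane, hinged along its upper edge; 0 = shut, grows to 1.3 rad as its lower edge swings inwards. Sprung shut: 0.06 N m at 0, 0.12 at 1 rad (1.5 to 3 N at its middle). Fingertips 35 mm or more below the shoulder's outer plane hold it open wide enough for a vial let go there to slide in by its weight.
- canister: Round steel canister, fixed, at the right, on the sink unit's steel sheet, whose top is 2 mm above the rest of the worktop there: outside diameter 138 mm, inside 130 mm, 72 mm high, inner floor 4 mm above its underside. Origin: centre of its underside, z up.
- lid: Loose steel lid of the canister, 110 g: a flange 145 mm in diameter rests on the rim, a plug 126 mm across and 6.5 mm deep below it sits in the mouth with 2 mm play all round; black knob on top. Origin: centre of the plug's underside, z up; laid flat, it is at the height of what it lies on (0 to 2 mm). The lid's face is 11 mm, the knob's top 45 mm above the origin.
- knob (a point): Where to grip the lid's knob: on its axis, 36 mm above the lid's origin and 25 mm above the lid's face. The knob is 24 mm in diameter and stands 34 mm above the lid's face.
- reject_vial: The rejected glass sample vial with a screw cap: 27 mm in diameter, 58 mm high, 18 g. It stands upright in the canister, up to 13 mm off its centre, hidden by the lid at first. Origin: centre of its underside, z along it towards the cap. Open the fingers to about 50 mm to go down beside it and grip its upper half, so that the fingers and their links clear the canister, 130 mm wide inside.
- good_vial_a: Good sample vial standing on the worktop, same size as the reject; to be left alone. Origin: centre of its underside.
- good_vial_b: Another good sample vial standing on the worktop, same size; to be left alone. Origin: centre of its underside.

How it is judged:
By the outcome, as a careful person would: the job done as asked, in the order asked, and still so for the second after the job is handed in, with the robot touching nothing.
It also fails if it takes over 51 s, if anything falls off the work surface, if the arm or the gripper's body presses on something with over 40 N, if the wrist force passes 120 N, or if a joint passes its speed limit or range.

## Working session

There is one attempt and no reset: what is moved stays moved. The work goes in short steps, Python scripts to look and compute and a tool call to move; the robot and the scene stay as the last step left them, time stands still between calls to the robot, and variables do not carry over. Pictures are saved under pics/ and viewed, at most 10 in all, crops included, and the job is handed in when it is done.

```bash
ls; mkdir -p pics; python3 - <<'E'
from station import ctrl
import cv2
o=ctrl.get_obs();print(o['time_s'],o['ee_pos'],o['eef_rot'],o['grip_width'],ctrl.tip_extent)
for n in('scene','top'):
    c=ctrl.camera(n);cv2.imwrite(f'pics/{n}0.png',c['pixels']);print(n,{k:v for k,v in c.items() if k!='pixels'})
E
```

```text
pics
station.py
0.0 [ 0.14761663 -0.52957062  0.22688567] [-3.14040733e+00 -1.38671528e-04  2.71787577e-01] 0.09386233732944078 0.022
scene {'fx': 422.27409908454257, 'fy': 422.27409908454257, 'cx': 282.0295400028781, 'cy': 208.12770649700244, 'extrinsics': array([[-0.86638316,  0.27206115, -0.4187636 ,  0.07461358],
       [-0.49936805, -0.47775369,  0.72276065,  0.81686564],
       [-0.00343076,  0.83530482,  0.5497764 ,  0.76652419],
       [ 0.        ,  0.        ,  0.        ,  1.        ]])}
top {'fx': 502.00953150004284, 'fy': 502.00953150004284, 'cx': 278.8201310975967, 'cy': 209.11094629012825, 'extrinsics': array([[-0.01866583,  0.99490162, -0.09910776,  0.3913669 ],
       [-0.99979881, -0.01784531,  0.00915917,  0.00993267],
       [ 0.00734386,  0.09925878,  0.99503455,  1.57537603],
       [ 0.        ,  0.        ,  0.        ,  1.        ]])}
```
View pics/scene0.png

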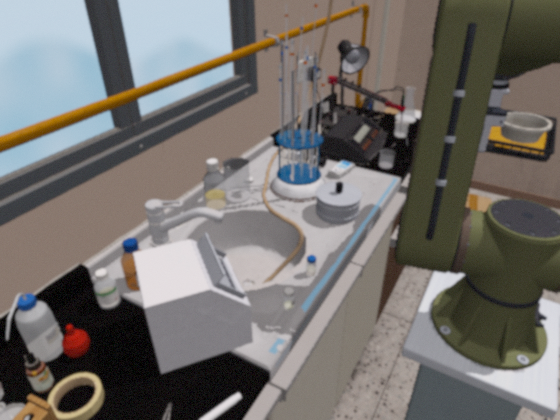

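View pics/top0.png

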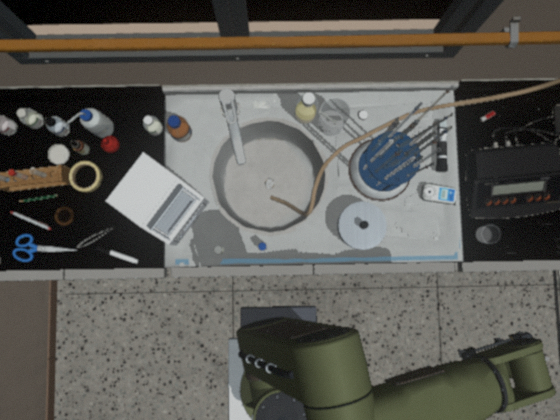

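The scene view shows the box at about (195,300), the lid at (338,203), a blue-capped vial at (312,265) and possibly a second vial at (288,300). In the top view the box is at (155,197), the lid at (361,225) and a vial at (262,245). I'll enlarge both views.

```bash
cat > h.py <<'E'
import numpy as np, cv2
from station import ctrl
def snap(n,f=None):
    c=ctrl.camera(n)
    if f: cv2.imwrite(f'pics/{f}.png',c['pixels'])
    return c
def ray(c,u,v):
    d=np.array([(u-c['cx'])/c['fx'],-(v-c['cy'])/c['fy'],-1.]);E=c['extrinsics']
    return E[:3,3],E[:3,:3]@d
def plane(c,u,v,z):
    o,d=ray(c,u,v);return o+d*(z-o[2])/d[2]
def proj(c,p):
    E=c['extrinsics'];q=E[:3,:3].T@(np.array(p)-E[:3,3])
    return c['cx']+c['fx']*q[0]/-q[2], c['cy']-c['fy']*q[1]/-q[2]
def tri(c1,p1,c2,p2):
    o1,d1=ray(c1,*p1);o2,d2=ray(c2,*p2);A=np.c_[d1,-d2];s=np.linalg.lstsq(A,o2-o1,rcond=None)[0]
    a,b=o1+s[0]*d1,o2+s[1]*d2;return (a+b)/2,np.linalg.norm(a-b)
E
python3 - <<'E'
import cv2
a=cv2.imread('pics/top0.png')[145:275,95:405];cv2.imwrite('pics/topc.png',cv2.resize(a,None,fx=2.5,fy=2.5,interpolation=2))
a=cv2.imread('pics/scene0.png')[170:360,125:375];cv2.imwrite('pics/scenec.png',cv2.resize(a,None,fx=3,fy=3,interpolation=2))
E
```

View pics/topc.png

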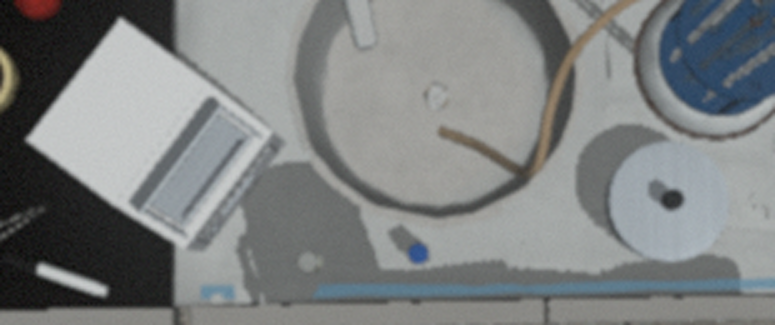

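View pics/scenec.png

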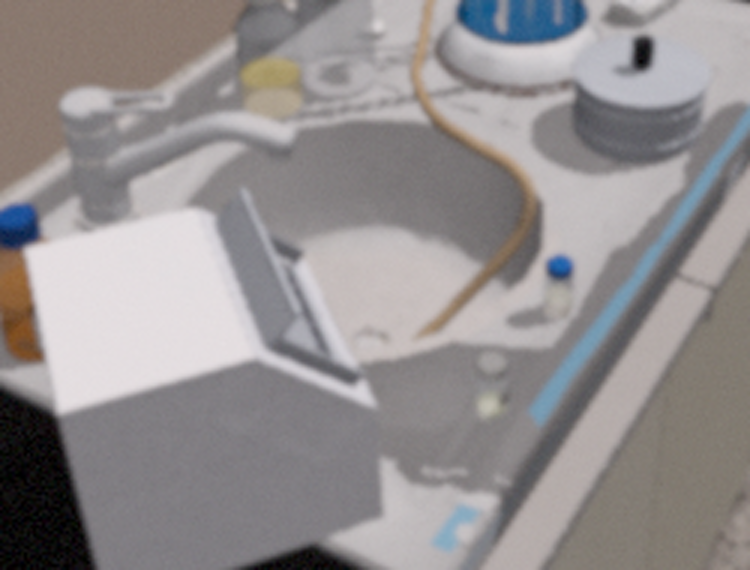

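```bash
python3 - <<'E'
from h import *
T=snap('top');S=snap('scene')
np.set_printoptions(precision=4,suppress=True)
t=lambda u,v:(95+(u+.5)/2.5-.5,145+(v+.5)/2.5-.5)
s=lambda u,v:(125+(u+.5)/3-.5,170+(v+.5)/3-.5)
# knob blob and lid circle
def blob(c,x0,y0,x1,y1,f):
    m=f(c['pixels'][y0:y1,x0:x1].astype(int)).astype(np.uint8)
    n,l,st,ce=cv2.connectedComponentsWithStats(m);i=1+np.argmax(st[1:,4]);return (ce[i][0]+x0,ce[i][1]+y0),st[i]
dark=lambda a:a.max(2)<60
blue=lambda a:(a[...,0]-a[...,2]>60)
k,st=blob(T,350,212,378,238,dark);print('knobT',k,st[2:],plane(T,*k,.105))
k2,st=blob(S,325,175,350,200,dark);print('knobS',k2,st[2:],plane(S,*k2,.09)); print('tri',tri(T,k,S,k2))
b,_=blob(T,250,236,275,255,blue);b2,_=blob(S,300,250,325,270,blue)
print('A',b,plane(T,*b,.058),tri(T,b,S,b2))
print('B',plane(T,*t(309,262),.058),tri(T,t(309,262),S,s(492,360)))
g=cv2.cvtColor(T['pixels'],cv2.COLOR_BGR2GRAY)[190:260,325:400]
h=cv2.HoughCircles(cv2.resize(g,None,fx=4,fy=4,interpolation=2),cv2.HOUGH_GRADIENT,1,100,param1=80,param2=15,minRadius=80,maxRadius=115)
for u,v,r in h[0]:
    u=325+(u+.5)/4-.5;v=190+(v+.5)/4-.5;c=plane(T,u,v,.0785);e=plane(T,u+r/4,v,.0785);print('lid',u,v,c,np.linalg.norm(e-c))
bx={}
for n,p,z in(('backR',(120,18),.198),('backL',(27,138),.198),('shR',(284,143),.12),('shL',(190,246),.12)):
    bx[n]=plane(T,*t(*p),z);print(n,bx[n])
print('widths',np.linalg.norm(bx['backR']-bx['backL']),np.linalg.norm((bx['shR']-bx['shL'])), 'depth',np.linalg.norm((bx['backR']-bx['shR'])[:2]),np.linalg.norm((bx['backL']-bx['shL'])[:2]))
print('centre',sum(bx.values())/4)
for a,b in(('backR','backL'),('shR','shL')):
    d=bx[b]-bx[a];print('yaw',np.degrees(np.arctan2(-d[0],d[1])))
for a,b in(('shR','backR'),('shL','backL')):
    d=bx[b]-bx[a];print('yaw',np.degrees(np.arctan2(d[1],d[0])))
E
```

```text
knobT (np.float64(363.2068965517241), np.float64(224.27586206896552)) [ 7  6 29] [ 0.4886 -0.2507  0.105 ]
knobS (np.float64(338.7631578947368), np.float64(187.28947368421052)) [ 5 10 38] [ 0.4943 -0.2642  0.09  ]
tri (array([ 0.4893, -0.2519,  0.0978]), np.float64(0.00044843864005307673))
A (np.float64(262.0), np.float64(246.0)) [0.4317 0.0488 0.058 ] (array([0.4321, 0.049 , 0.055 ]), np.float64(0.0007674222133287142))
B [0.4236 0.1804 0.058 ] (array([0.4246, 0.1809, 0.0585]), np.float64(0.002297924465321806))
lid 362.5 225.0 [ 0.4882 -0.2532  0.0785] 0.07204642091879364
backR [0.6954 0.3731 0.198 ]
backL [0.5626 0.4743 0.198 ]
shR [0.5611 0.2017 0.12  ]
shL [0.4432 0.3107 0.12  ]
widths 0.16690389128480274 0.16061022047302692 depth 0.21774016051525288 0.20247547799826718
centre [0.5656 0.3399 0.159 ]
yaw 52.68266818632843
yaw 47.21981809339381
yaw 51.94133599700637
yaw 53.87293764535442
```

```bash
python3 - <<'E'
from h import *
T=snap('top');S=snap('scene')
np.set_printoptions(precision=4,suppress=True)
t=lambda u,v:(95+(u+.5)/2.5-.5,145+(v+.5)/2.5-.5)
s=lambda u,v:(125+(u+.5)/3-.5,170+(v+.5)/3-.5)
L=[(T,t(120,18),.1,-.085,.198),(T,t(27,138),.1,.085,.198),(T,t(190,246),-.1,.085,.12),(T,t(284,143),-.1,-.085,.12),
(S,s(60,412),.1,.085,.198),(S,s(25,250),.1,-.085,.198),(S,s(260,355),-.022,.085,.198),(S,s(380,405),-.1,.085,.12)]
P=np.array([plane(c,*p,z)[:2] for c,p,x,y,z in L]);Q=np.array([[x,y] for _,_,x,y,_ in L])
def kab(P,Q):
    a=(P-P.mean(0))@[1,1j];b=(Q-Q.mean(0))@[1,1j];th=np.angle((b.conj()*a).sum())
    R=np.array([[np.cos(th),-np.sin(th)],[np.sin(th),np.cos(th)]]);c=P.mean(0)-R@Q.mean(0);return th,R,c,P-(Q@R.T+c)
for idx in(slice(0,4),slice(4,8),slice(0,8)):
    th,R,c,e=kab(P[idx],Q[idx]);print(np.degrees(th),c,'\n',e*1000)
th_=np.array([*(c+R@[-.1+.055*.7071,0]),.12+.055*.7071]);print('throat',th_)
for n,cam in(('T',T),('S',S)):print(n,proj(cam,th_))
im=[cv2.resize(T['pixels'][145:275,95:230],None,fx=3,fy=3,interpolation=2),cv2.resize(S['pixels'][210:350,125:260],None,fx=3,fy=3,interpolation=2)]
def dr(i,cam,x0,y0):
  for r in(R,):
    w=lambda x,y,z:tuple(int(round(3*(a-b+.5)-.5)) for a,b in zip(proj(cam,[*(c+r@[x,y]),z]),(x0,y0)))
    k=.7071
    for x,y,z in [(-.1,.085,0),(-.1,.085,.12),(-.1,-.085,.12),(.1,.085,.198),(.1,-.085,.198),(-.022,.085,.198),(-.022,-.085,.198)]+[(-.1+(.055+q)*k,y,.12+(.055+q)*k) for q in(-.035,.035) for y in(-.065,.065)]:
        cv2.circle(im[i],w(x,y,z),2,(0,0,255),-1)
dr(0,T,95,145);dr(1,S,125,210)
h=max(a.shape[0] for a in im);cv2.imwrite('pics/chk.png',np.hstack([cv2.copyMakeBorder(a,0,h-a.shape[0],0,0,0) for a in im])[:600,:800])
E
```

```text
51.72980827201808 [0.5656 0.3399] 
 [[ 1.0993  7.2922]
 [ 1.829   3.1811]
 [ 6.3281 -3.3409]
 [-9.2564 -7.1324]]
53.708228447652196 [0.5686 0.3435] 
 [[ 1.8196 -0.1211]
 [-1.2007  0.8419]
 [-0.6038 -0.3911]
 [-0.0152 -0.3297]]
52.41395879983149 [0.5666 0.3415] 
 [[  0.3595   4.2345]
 [  2.337    1.7247]
 [  4.9523  -3.3295]
 [-11.8799  -8.7221]
 [  0.8471   1.7274]
 [  0.1345   5.7598]
 [  0.6263  -0.1987]
 [  2.6232  -1.1962]]
throat [0.5294 0.293  0.1589]
T (np.float64(174.2026458545365), np.float64(212.0606495539274))
S (np.float64(221.08703815535546), np.float64(270.5879239161415))
```

View pics/chk.png

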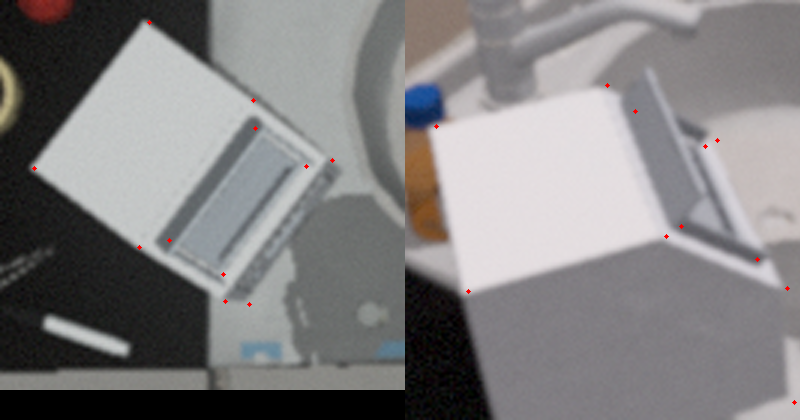

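The check view shows the roof corners fit well. One front corner, top (210,202), was really the shadow strip, so I drop it and use the scene-only fit. Next I check the lay-down area to the right of the canister.

```bash
python3 - <<'E'
from h import *
a=cv2.imread('pics/top0.png')[170:270,340:480];b=cv2.imread('pics/scene0.png')[130:250,300:430]
f=lambda a:cv2.resize(a,None,fx=2.9,fy=2.9,interpolation=2)
a,b=f(a),f(b);a=cv2.copyMakeBorder(a,0,b.shape[0]-a.shape[0],0,0,0);cv2.imwrite('pics/lay.png',np.hstack([a,b])[:,:800])
E
```

```text
(no output)
```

View pics/lay.png

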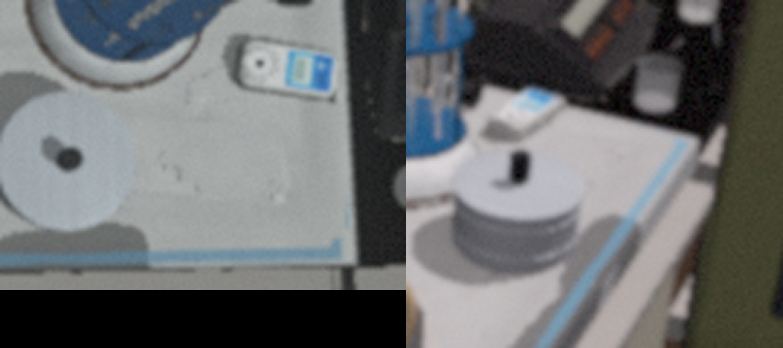

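```bash
cat >> h.py <<'E'
from scipy.spatial.transform import Rotation as Ro
np.set_printoptions(precision=4,suppress=True)
def go(p,rpy=None):
    o=ctrl.get_obs();R=Ro.from_euler('xyz',o['eef_rot']);print('t',o['time_s'],'d tool',R.inv().apply(np.array(p)-o['ee_pos']))
    if rpy is not None:
        q=(R.inv()*Ro.from_euler('xyz',rpy)).as_rotvec();print('rot',q)
E
python3 - <<'E'
from h import *
go([.4887,-.252,.16])
T=snap('top');print(plane(T,416,232.8,0))
E
```

```text
t 0.3 d tool [ 0.4031 -0.1759  0.0673]
[ 0.4657 -0.4346  0.    ]
```

Careful with the scale: shifts go in units of 5 mm and turns go in units of 0.1 rad. That gives: 0.04 m is 8, -0.0175 m is -3.5.

Call:
shift_gripper(
  ticks={"offsets": [[8,-3.5,0.8,0,0,0],[8,-3.5,0.8,0,0,0],[8,-3.5,0.8,0,0,0],[8,-3.5,0.8,0,0,0],[8,-3.5,0.8,0,0,0],[8,-3.5,0.8,0,0,0],[8,-3.5,0.8,0,0,0],[8,-3.5,0.8,0,0,0],[8,-3.5,0.8,0,0,0],[8,-3.5,0.8,0,0,0]]},
  aperture=0.06,
)

```text
time_s: 1.35
ee_pos: [0.4872, -0.2524, 0.1874]
eef_rot: [3.141, -0.0, 0.272]
force: [0.2, -0.8, 0.2]
grip_width: 0.06
grip_force: 0.0
```

Call:
shift_gripper(
  ticks={"offsets": [[0,0,0,0,0,0],[0,0,0,0,0,0]]},
)

```text
time_s: 1.55
ee_pos: [0.4861, -0.2534, 0.1871]
eef_rot: [-3.141, 0.001, 0.273]
force: [-0.9, -0.3, 0.5]
grip_width: 0.0599
grip_force: 0.0
```

```bash
python3 -c "
from h import *
go([.4887,-.252,.1065])"
```

```text
t 1.55 d tool [ 0.0029 -0.0006  0.0806]
```

Call:
shift_gripper(
  ticks={"offsets": [[0.6,0,6,0,0,0],[0,0,6,0,0,0],[0,0,4,0,0,0],[0,0,0,0,0,0],[0,0,0,0,0,0]]},
)

```text
time_s: 2.05
ee_pos: [0.4885, -0.254, 0.1083]
eef_rot: [3.141, -0.0, 0.271]
force: [0.8, -0.6, 0.0]
grip_width: 0.06
grip_force: 0.0
```

Call:
shift_gripper(
  ticks={"offsets": [[0,0,0,0,0,0],[0,0,0,0,0,0],[0,0,0,0,0,0],[0,0,0,0,0,0],[0,0,0,0,0,0],[0,0,0,0,0,0]]},
  aperture=0.01,
  grip_n=25,
)

```text
time_s: 2.65
ee_pos: [0.489, -0.2531, 0.1077]
eef_rot: [3.141, -0.0, 0.272]
force: [-0.3, 0.5, 2.8]
grip_width: 0.0235
grip_force: 25.0
```

To row units: -0.025 m is -5, -0.015 m is -3.

Call:
shift_gripper(
  ticks={"offsets": [[0,0,-3,0,0,0],[0,0,-5,0,0,0],[0,0,-2,0,0,0],[0,0,0,0,0,0]]},
)

```text
time_s: 3.05
ee_pos: [0.4893, -0.2533, 0.1585]
eef_rot: [3.14, -0.002, 0.272]
force: [0.2, 0.2, -2.2]
grip_width: 0.0235
grip_force: 25.0
```

```bash
python3 -c "
from h import *
go([.4657,-.4346,.155])"
```

```text
t 3.05 d tool [-0.0715  0.1683  0.0036]
```

To row units: 0.037 m is 7.4, 0.03 m is 6.

Call:
shift_gripper(
  ticks={"offsets": [[-2,4.8,0,0,0,0],[-3.2,7.4,0,0,0,0],[-3.2,7.4,0,0,0,0],[-3.2,7.4,0,0,0,0],[-1.8,4.4,0,0,0,0],[-0.8,2.2,2,0,0,0],[0,0,6,0,0,0],[0,0,6,0,0,0],[0,0,6,0,0,0],[0,0,0,0,0,0]]},
)

```text
time_s: 4.05
ee_pos: [0.464, -0.4312, 0.0519]
eef_rot: [-3.134, 0.004, 0.272]
force: [0.1, 0.3, -2.5]
grip_width: 0.0233
grip_force: 25.0
```

Call:
shift_gripper(
  ticks={"offsets": [[0,0,0,0,0,0]]},
)

```text
time_s: 4.15
ee_pos: [0.4657, -0.4333, 0.0571]
eef_rot: [-3.14, 0.001, 0.272]
force: [-0.6, 0.7, -0.3]
grip_width: 0.0236
grip_force: 25.0
```

```bash
python3 -c "
from h import *
go([.4657,-.4346,.0425])"
```

```text
t 4.15 d tool [-0.0004  0.0013  0.0146]
```

Call:
shift_gripper(
  ticks={"offsets": [[0,0,1.6,0,0,0],[0,0,0.8,0,0,0],[0,0,0.2,0,0,0],[0,0,0,0,0,0],[0,0,0,0,0,0]]},
)

```text
time_s: 4.65
ee_pos: [0.4657, -0.434, 0.0448]
eef_rot: [3.141, -0.0, 0.272]
force: [-0.9, 0.6, -1.6]
grip_width: 0.0234
grip_force: 25.0
```

Call:
shift_gripper(
  ticks={"offsets": [[0,0,0.2,0,0,0],[0,0,0.2,0,0,0],[0,0,0.2,0,0,0],[0,0,0,0,0,0],[0,0,0,0,0,0]]},
)

```text
time_s: 5.15
ee_pos: [0.4657, -0.434, 0.0425]
eef_rot: [3.141, -0.0, 0.272]
force: [-3.9, 4.3, 8.8]
grip_width: 0.0232
grip_force: 25.0
```

Call:
shift_gripper(
  ticks={"offsets": [[0,0,0,0,0,0],[0,0,0,0,0,0],[0,0,0,0,0,0],[0,0,0,0,0,0]]},
  aperture=0.05,
)

```text
time_s: 5.55
ee_pos: [0.4656, -0.4339, 0.0413]
eef_rot: [-3.141, 0.0, 0.272]
force: [0.7, -0.0, -0.8]
grip_width: 0.0494
grip_force: 0.0
```

Call:
shift_gripper(
  ticks={"offsets": [[0,0,-6,0,0,0],[0,0,-9,0,0,0],[0,0,-9,0,0,0],[0,0,-9,0,0,0],[0,0,0,0,0,0]]},
)

```text
time_s: 6.05
ee_pos: [0.467, -0.4353, 0.2134]
eef_rot: [3.132, -0.005, 0.272]
force: [0.4, -0.2, -0.0]
grip_width: 0.05
grip_force: 0.0
```

```bash
python3 - <<'E'
from h import *
T=snap('top','top1');S=snap('scene','scene1')
f=lambda a:cv2.resize(a,None,fx=2.9,fy=2.9,interpolation=2)
a,b=f(T['pixels'][170:290,325:465]),f(S['pixels'][130:250,300:430]);cv2.imwrite('pics/lid1.png',np.hstack([a,b])[:,:800])
E
```

```text
(no output)
```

View pics/lid1.png

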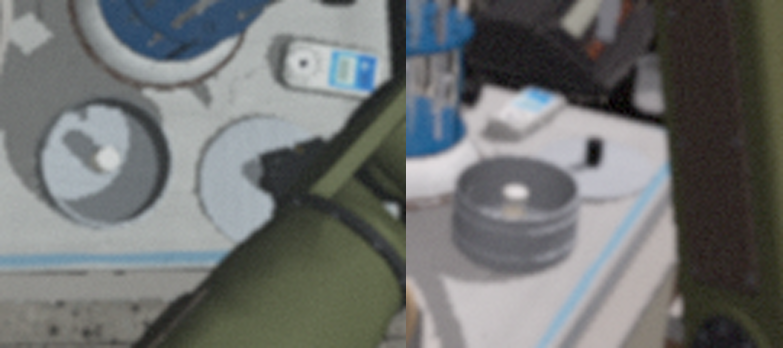

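The lid lies flat at the right of the canister. The vial's white cap shows at top pixel (361.6,224.8) and scene pixel (337.3,195.2).

```bash
python3 - <<'E'
from h import *
T=snap('top');S=snap('scene')
def blob(c,u,v,w):
    u,v=int(u),int(v);a=c['pixels'][v-w:v+w+1,u-w:u+w+1].astype(int);print((a.max(2)).max(),np.median(a.max(2)))
    m=((a[...,2]>=a[...,0]+3)&(a[...,2]>185)).astype(np.uint8);n,l,st,ce=cv2.connectedComponentsWithStats(m);i=1+np.argmax(st[1:,4]);print(st[i]);return ce[i]+[u-w,v-w]
a=blob(T,361,224,9);b=blob(S,337,195,8);print(a,b)
print(plane(T,*a,.064),plane(T,361.6,224.8,.064),plane(S,337.3,193.5,.064),tri(T,a,S,b))
go([*plane(T,361.6,224.8,.064)[:2],.16])
E
```

```text
211 171.0Traceback (most recent call last):
  File "<stdin>", line 6, in <module>
  File "<stdin>", line 5, in blob
    return _wrapfunc(a, 'argmax', axis=axis, out=out, **kwds)
    return bound(*args, **kwds)
ValueError: attempt to get argmax of an empty sequence
```

```bash
python3 - <<'E'
from h import *
T=snap('top');S=snap('scene')
print(T['pixels'][217:233:1,354:370].min(2))
def blob(c,u,v,w,th):
    u,v=int(u),int(v);a=c['pixels'][v-w:v+w+1,u-w:u+w+1].astype(int)
    m=(a.min(2)>th).astype(np.uint8);n,l,st,ce=cv2.connectedComponentsWithStats(m);i=l[w,w];print(i,st[i]);return ce[i]+[u-w,v-w]
a=blob(T,361,225,9,183);b=blob(S,337,195,8,170);print(a,b)
print(plane(T,*a,.064),plane(T,361.6,224.8,.064),plane(S,*b,.062),tri(T,a,S,b))
go([*plane(T,361.6,224.8,.064)[:2],.16])
E
```

```text
[[113 125 142 159 170 168 168 166 169 163 166 169 169 167 162 136]
 [108 115 125 149 167 168 166 166 167 166 165 165 165 167 160 132]
 [113 108 115 134 146 158 164 171 172 169 166 166 168 169 163 136]
 [116 110 111 114 121 136 162 177 183 181 169 165 165 168 157 131]
 [112 111 110 109 114 141 174 191 199 197 181 165 160 164 149 128]
 [110 109 114 111 131 173 196 205 204 204 196 178 168 162 139 115]
 [108 107 119 126 158 192 204 206 204 204 203 194 172 159 134 114]
 [111 113 120 134 173 198 205 207 206 205 207 200 172 153 133 115]
 [114 115 118 126 161 194 205 204 206 202 204 198 174 147 121 111]
 [118 115 120 123 140 180 198 206 206 205 201 191 161 135 118 110]
 [139 127 121 120 124 156 179 193 200 202 190 173 141 118 114 110]
 [161 146 139 123 116 127 149 170 180 186 173 158 135 116 110 111]
 [166 164 157 141 131 133 149 154 157 163 164 149 127 110 109 109]
 [170 168 165 163 156 155 157 160 159 159 148 129 112 107 109 109]
 [169 165 170 170 169 165 168 167 166 150 127 115 108 105 108 107]
 [168 170 167 170 168 168 167 165 161 137 114 106 106 108 107 105]]
1 [ 7  5  7  8 40]
1 [ 5  7  8  4 26]
[362.15  224.225] [337.2692 195.5769]
[ 0.4915 -0.2548  0.064 ] [ 0.4898 -0.253   0.064 ] [ 0.495  -0.2589  0.062 ] (array([ 0.4922, -0.2542,  0.0653]), np.float64(0.0017314336818972556))
t 6.35 d tool [ 0.0722 -0.1672  0.045 ]
```

To row units: -0.037 m is -7.4, -0.027 m is -5.4.

Call:
shift_gripper(
  ticks={"offsets": [[2.4,-5.4,0,0,0,0],[3.2,-7.4,2,0,0,0],[3.2,-7.4,2,0,0,0],[3.2,-7.4,2,0,0,0],[2.4,-5.2,2,0,0,0],[0.2,-0.4,0,0,0,0],[0,0,0,0,0,0],[0,0,0,0,0,0]]},
)

```text
time_s: 7.15
ee_pos: [0.4913, -0.2554, 0.1665]
eef_rot: [3.141, -0.0, 0.271]
force: [-0.4, 0.3, 0.1]
grip_width: 0.05
grip_force: 0.0
```

```bash
python3 -c "
from h import *
go([.4915,-.255,.051])"
```

```text
t 7.15 d tool [ 0.0003 -0.0003  0.1155]
```

To row units: 0.035 m is 7, 0.03 m is 6.

Call:
shift_gripper(
  ticks={"offsets": [[0,0,6,0,0,0],[0,0,7,0,0,0],[0,0,5,0,0,0],[0,0,3,0,0,0],[0,0,2,0,0,0],[0,0,0,0,0,0],[0,0,0,0,0,0]]},
)

```text
time_s: 7.85
ee_pos: [0.4918, -0.2549, 0.0524]
eef_rot: [3.141, -0.001, 0.272]
force: [-0.3, -0.2, -0.7]
grip_width: 0.0497
grip_force: 0.0
```

Call:
shift_gripper(
  ticks={"offsets": [[0,0,0,0,0,0],[0,0,0,0,0,0],[0,0,0,0,0,0],[0,0,0,0,0,0],[0,0,0,0,0,0]]},
  aperture=0.015,
  grip_n=12,
)

```text
time_s: 8.35
ee_pos: [0.4915, -0.2545, 0.0518]
eef_rot: [3.141, -0.0, 0.272]
force: [-0.3, -0.7, 3.9]
grip_width: 0.0266
grip_force: 12.0
```

Call:
shift_gripper(
  ticks={"offsets": [[0,0,-4,0,0,0],[0,0,-8,0,0,0],[0,0,-8,0,0,0],[0,0,-8,0,0,0],[0,0,-8,0,0,0],[0,0,-8,0,0,0],[0,0,0,0,0,0],[0,0,0,0,0,0]]},
)

```text
time_s: 9.15
ee_pos: [0.4913, -0.2544, 0.2715]
eef_rot: [3.141, -0.0, 0.272]
force: [0.4, 1.3, -1.8]
grip_width: 0.027
grip_force: 12.0
```

```bash
cat >> h.py <<'E'
yb=np.radians(53.2);cb=np.array([.568,.343])
RPY=[np.pi,-np.pi/4,yb]
Rt=Ro.from_euler('xyz',RPY).as_matrix()
TH=np.array([cb[0]-.0611*np.cos(yb),cb[1]-.0611*np.sin(yb),.1589])
def tcp(depth,down=.007): return TH-down*Rt[:,0]+depth*Rt[:,2]   # TCP at depth below shoulder plane
E
python3 - <<'E'
from h import *
print(Rt,TH,tcp(-.12),tcp(.016))
go([.43,.05,.30],RPY)
E
```

```text
[[ 0.4236  0.8007  0.4236]
 [ 0.5662 -0.599   0.5662]
 [ 0.7071  0.     -0.7071]] [0.5314 0.2941 0.1589] [0.4776 0.2222 0.2388] [0.5352 0.2992 0.1426]
t 9.15 d tool [ 0.0227 -0.3097 -0.0287]
rot [ 0.2583  0.7561 -0.6219]
```

To row units: -0.042 m is -8.4, -0.041 m is -8.2.

Call:
shift_gripper(
  ticks={"offsets": [[0.6,-4,-0.6,0,0,0],[0.6,-8.2,-0.8,0,0,0],[0.6,-8.2,-0.8,0,0,0],[0.6,-8.4,-0.8,0,0,0],[0.6,-8.4,-0.8,0,0,0],[0.6,-8.4,-0.8,0,0,0],[0.6,-8.2,-0.8,0,0,0],[0.4,-8.2,-0.4,0,0,0],[0,0,0,0,0,0]]},
)

```text
time_s: 10.05
ee_pos: [0.4286, 0.0542, 0.2997]
eef_rot: [-3.141, 0.001, 0.276]
force: [0.2, -0.6, -0.5]
grip_width: 0.0263
grip_force: 12.0
```

Call:
shift_gripper(
  ticks={"offsets": [[0,0,0,0.287,0.84,-0.691],[0,0,0,0.287,0.84,-0.691],[0,0,0,0.287,0.84,-0.691],[0,0,0,0.287,0.84,-0.691],[0,0,0,0.287,0.84,-0.691],[0,0,0,0.287,0.84,-0.691],[0,0,0,0.287,0.84,-0.691],[0,0,0,0.287,0.84,-0.691],[0,0,0,0.287,0.84,-0.691],[0,0,0,0,0,0]]},
)

```text
time_s: 11.05
ee_pos: [0.4295, 0.0497, 0.2984]
eef_rot: [-3.136, -0.785, 0.924]
force: [0.4, 0.2, 0.1]
grip_width: 0.0269
grip_force: 12.0
```

Call:
shift_gripper(
  ticks={"offsets": [[0,0,0,0,0,0]]},
)

```text
time_s: 11.15
ee_pos: [0.43, 0.05, 0.2997]
eef_rot: [-3.136, -0.782, 0.921]
force: [0.4, -0.0, -0.0]
grip_width: 0.0266
grip_force: 12.0
```

```bash
python3 -c "
from h import *
go(tcp(-.12),RPY);print(ctrl.get_obs()['qpos'])"
```

```text
t 11.15 d tool [ 0.0748 -0.0654  0.1604]
rot [-0.0001  0.0032 -0.005 ]
[-0.3797 -0.1997  2.0456  0.8217  1.1933 -0.0104]
```

To row units: 0.034 m is 6.8, 0.026 m is 5.2, -0.005 rad is -0.05.

Call:
shift_gripper(
  ticks={"offsets": [[2,-1.8,4.4,0,0,0],[3.2,-2.8,6.8,0,0,0],[3.2,-2.8,6.8,0,0,0],[3.2,-2.8,6.8,0,0,-0.05],[2.4,-2,5.2,0,0.03,0],[1,-0.8,2,0,0,0],[0,0,0,0,0,0],[0,0,0,0,0,0]]},
)

```text
time_s: 11.95
ee_pos: [0.4776, 0.222, 0.2408]
eef_rot: [3.137, -0.788, 0.935]
force: [0.0, -0.0, 0.6]
grip_width: 0.0269
grip_force: 12.0
```

```bash
python3 - <<'E'
from h import *
go(tcp(-.12),RPY);go(tcp(.016));print(ctrl.get_obs()['qpos'])
T=snap('top');S=snap('scene')
f=lambda a:cv2.resize(a,None,fx=2.8,fy=2.8,interpolation=2)
a,b=f(T['pixels'][140:280,95:235]),f(S['pixels'][180:320,125:265]);cv2.imwrite('pics/pre.png',np.hstack([a,b])[:,:800])
E
```

```text
t 11.95 d tool [-0.0013 -0.0001  0.0015]
rot [-0.0003 -0.0027  0.0045]
t 11.95 d tool [-0.0017 -0.      0.1375]
[ 0.1176 -0.0179  2.0328  0.8776  0.7321  0.1975]
```

View pics/pre.png

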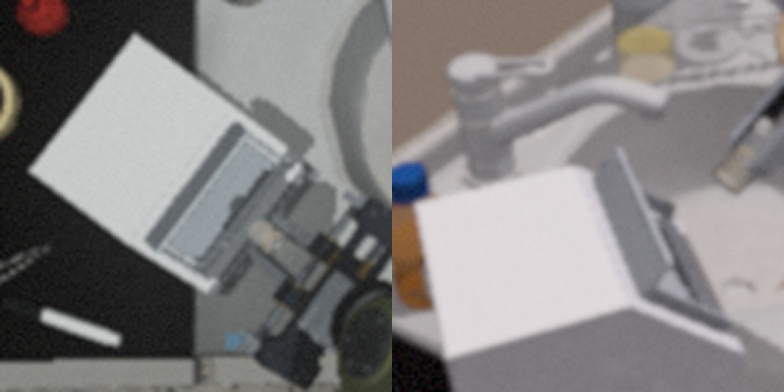

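The vial is lined up square to the shoulder, and its axis points at the throat's middle, about (218,198) in the crop. Now I push in.

To row units: 0.03 m is 6, 0.02 m is 4.

Call:
shift_gripper(
  ticks={"offsets": [[-0.2,0,6,0,0,0],[-0.2,0,6,0,0,0],[0,0,4,0,0,0],[0,0,4,0,0,0],[0,0,0,0,0,0]]},
)

```text
time_s: 12.55
ee_pos: [0.5194, 0.2776, 0.167]
eef_rot: [3.139, -0.786, 0.933]
force: [-1.8, -3.2, -1.3]
grip_width: 0.0265
grip_force: 12.0
```

Call:
shift_gripper(
  ticks={"offsets": [[0,0,3,0,0,0],[0,0,3,0,0,0],[0,0,1.8,0,0,0],[0,0,0,0,0,0],[0,0,0,0,0,0]]},
)

```text
time_s: 13.05
ee_pos: [0.5356, 0.2997, 0.1412]
eef_rot: [3.138, -0.788, 0.935]
force: [-1.0, -1.7, -1.8]
grip_width: 0.0269
grip_force: 12.0
```

```bash
python3 -c "
from h import *
go(tcp(.018),RPY)"
```

```text
t 13.05 d tool [0.0005 0.     0.0006]
rot [-0.0005 -0.0027  0.0044]
```

Call:
shift_gripper(
  ticks={"offsets": [[0,0,0,0,0,0],[0,0,0,0,0,0],[0,0,0,0,0,0],[0,0,0,0,0,0],[0,0,0,0,0,0],[0,0,0,0,0,0],[0,0,0,0,0,0],[0,0,0,0,0,0],[0,0,0,0,0,0],[0,0,0,0,0,0]]},
  aperture=0.06,
)

```text
time_s: 14.05
ee_pos: [0.5358, 0.3003, 0.1409]
eef_rot: [3.138, -0.788, 0.935]
force: [-3.1, 0.5, 0.4]
grip_width: 0.0598
grip_force: 1.2
```

```bash
python3 - <<'E'
from h import *
T=snap('top');S=snap('scene')
f=lambda a:cv2.resize(a,None,fx=4,fy=4,interpolation=2)
a,b=f(T['pixels'][170:260,135:235]),f(S['pixels'][210:300,180:280]);cv2.imwrite('pics/rel.png',np.hstack([a,b]))
E
```

```text
(no output)
```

View pics/rel.png

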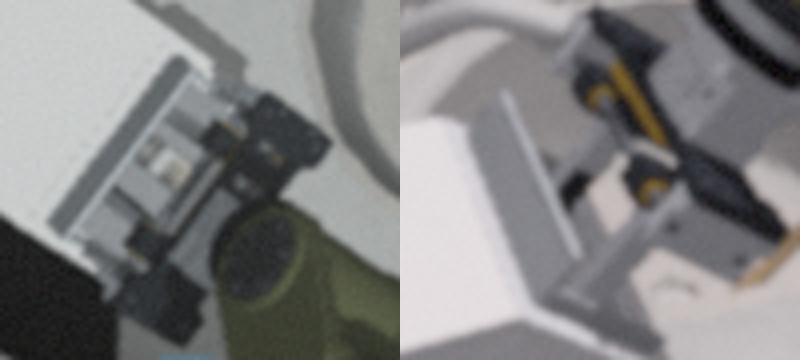

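The cap still shows between the fingers, at top pixel (178,211). I'll check whether it has moved from where it was gripped.

```bash
python3 - <<'E'
from h import *
T=snap('top');p=T['pixels']
o=ctrl.get_obs();print(o['grip_width'],o['grip_force'],o['force'])
for d in(.005,.02,.04,.06,.08):
  for dn in (.007,.02): print(d,dn,proj(T,tcp(d,dn)))
a=p[200:222,166:190].min(2);print(a)
E
```

```text
0.05978654668204165 1.1879728089115815 [-3.0459 -0.9286  0.735 ]
0.005 0.007 (np.float64(174.8357211319967), np.float64(211.9262205210514))
0.005 0.02 (np.float64(178.04450846662849), np.float64(214.09480937490926))
0.02 0.007 (np.float64(172.60926118665822), np.float64(210.12092556442474))
0.02 0.02 (np.float64(175.8067732174496), np.float64(212.28369266033715))
0.04 0.007 (np.float64(169.69351901489927), np.float64(207.75673542998257))
0.04 0.02 (np.float64(172.8759503494868), np.float64(209.9116237189532))
0.06 0.007 (np.float64(166.83652688099028), np.float64(205.44018196973883))
0.06 0.02 (np.float64(170.00383514664765), np.float64(207.58706997563291))
0.08 0.007 (np.float64(164.03652684115974), np.float64(203.16983977874472))
0.08 0.02 (np.float64(167.18868113044812), np.float64(205.30861791357398))
[[120 104 102 101 101 106 126 151 153 136 119 109 104 101 101 100 112 114
  121 137 135 117  86  86]
 [102 101 100  99 104 122 147 160 148 140 137 126 112  98  99  98 106 104
  110 117 116  91  61  54]
 [100 100  97 100 115 145 163 153 142 144 142 136 125 110  98  99 100 102
   99  
[... 1239 characters left out ...]
42 141 144 141 143 140 139 132 113 104 109 119 130 128  97  76  66
   85 104 109  94  68  51]
 [144 144 143 144 144 145 143 146 141 130 119 114 117 120 104  79  71  80
  100 110 102  73  53  50]
 [127 135 145 143 142 142 143 145 144 142 135 124 115 100  81  68  70  94
  110 104  87  59  53  75]
 [105 124 138 140 143 143 144 145 146 146 143 126 103  84  70  69  86 107
  109  89  58  54  66  95]
 [ 83  93 118 135 142 144 146 146 147 144 140 116  95  78  73  87 108 111
   97  69  54  60  85 100]
 [ 84  74  90 111 129 142 146 144 145 140 127 102  86  79  83 102 112 103
   80  56  62  79  91 101]
 [ 95  85  75  85 109 133 143 144 139 129 110  89  76  77  93 107 107  84
   55  58  80  90  98 101]]
```

Call:
shift_gripper(
  ticks={"offsets": [[0,0,0,0,0,0],[0,0,0,0,0,0],[0,0,0,0,0,0],[0,0,0,0,0,0],[0,0,0,0,0,0]]},
  aperture=0.015,
  grip_n=4,
)

```text
time_s: 14.7
ee_pos: [0.5358, 0.3002, 0.1409]
eef_rot: [3.138, -0.788, 0.935]
force: [-1.3, -1.6, 0.8]
grip_width: 0.0235
grip_force: 1.2
```

```bash
python3 - <<'E'
from h import *
T=snap('top','top3');print(T['pixels'][203:216,168:186].min(2))
E
```

```text
[[103 111 135 156 145 126 112 106 111 119 133 136 141 143 145 147 140 142]
 [108 124 150 144 119 107 104 105  99 105 118 126 141 142 145 145 132 132]
 [127 151 153 132 114 101 104 102 103 102 107 115 125 136 141 128 103 100]
 [143 155 144 133 125 108  98  98 102  99 101 104 109 120 123 102  67  62]
 [155 144 134 136 134 121 103 108 105 103  94 100 100  97  89  68  50  44]
 [147 123 119 129 130 124 129 146 142 120  99  99  96  84  64  54  47  46]
 [130 114 111 114 116 131 153 172 171 143 109  95  88  72  53  45  45  48]
 [126 112 103  99 122 149 171 182 177 157 125 101  75  60  45  43  51  50]
 [109 115 108 110 135 165 182 177 162 146 130 119  93  70  55  49  48  53]
 [ 85 103 119 125 142 164 176 162 142 136 132 132 122 103  78  56  49  46]
 [ 86  91 106 120 133 147 150 136 126 125 133 136 137 123  90  67  54  43]
 [ 93  87  83  95 116 130 124 110 105 115 128 139 141 120  91  65  55  53]
 [ 99  96  88  78  89 110 116 111 105 109 122 138 125 100  72  71  80  82]]
```

Call:
shift_gripper(
  ticks={"offsets": [[0,0,0,0,0,0],[0,0,0,0,0,0],[0,0,0,0,0,0]]},
)

```text
time_s: 15.05
ee_pos: [0.5357, 0.3003, 0.1409]
eef_rot: [3.138, -0.788, 0.935]
force: [-0.9, -2.7, 0.9]
grip_width: 0.0151
grip_force: 1.2
```

The fingers closed to 15 mm, so the vial has left them and the bright spot must lie deeper. I'll retract straight out and check the flap.

To row units: -0.04 m is -8, 0.04 m is 8.

Call:
shift_gripper(
  ticks={"offsets": [[0,0,-4,0,0,0],[0,0,-6,0,0,0],[0,0,-8,0,0,0],[0,0,-8,0,0,0],[0,0,-8,0,0,0],[-2,0,-8,0,0,0],[-4,0,-8,0,0,0],[0,6,-6,0,0,0],[0,8,-4,0,0,0],[0,6,0,0,0,0]]},
)

```text
time_s: 16.05
ee_pos: [0.4773, 0.0507, 0.3341]
eef_rot: [3.131, -0.79, 0.938]
force: [0.1, 0.3, 0.6]
grip_width: 0.0152
grip_force: 0.0
```

Call:
shift_gripper(
  ticks={"offsets": [[0,0,0,0,0,0],[0,0,0,0,0,0]]},
)

```text
time_s: 16.25
ee_pos: [0.4761, 0.0532, 0.3311]
eef_rot: [3.139, -0.788, 0.934]
force: [-1.0, -0.1, 0.5]
grip_width: 0.0152
grip_force: 0.0
```

```bash
python3 - <<'E'
from h import *
T=snap('top','top4');S=snap('scene','scene4')
r=lambda a,f:cv2.resize(a,None,fx=f,fy=f,interpolation=2)
a=r(T['pixels'][145:275,95:435],2.35);b=r(S['pixels'][130:330,125:375],1.6);c=r(T['pixels'][175:245,140:220],4.4)[:b.shape[0]]
w=np.zeros((600,800,3),np.uint8);w[:a.shape[0],:a.shape[1]]=a[:,:800];y=a.shape[0];b=b[:600-y];w[y:y+b.shape[0],:b.shape[1]]=b;c=c[:600-y];w[y:y+c.shape[0],410:410+c.shape[1]]=c
cv2.imwrite('pics/end.png',w)
E
```

```text
(no output)
```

View pics/end.png

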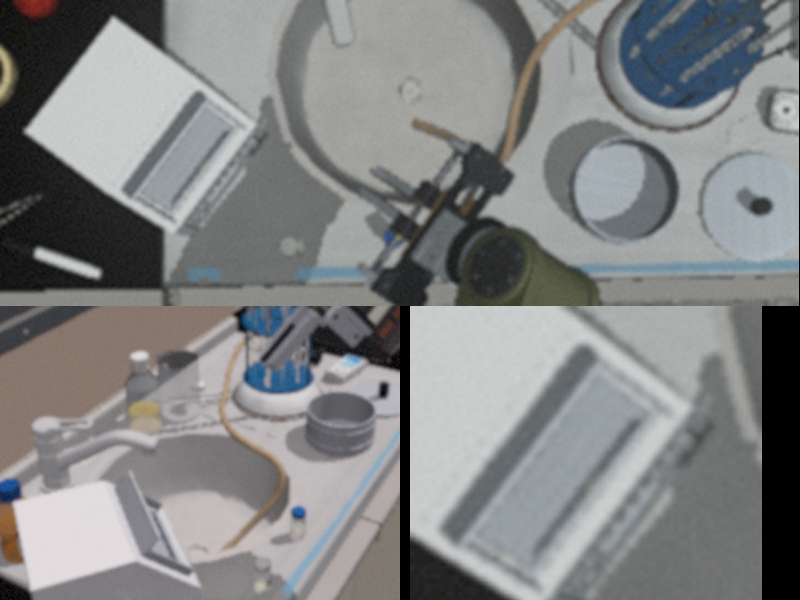

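The flap is shut as it was at the start, the canister is empty and the lid lies flat at (750,205) in the picture. Both good vials still stand, at (298,525) and (262,570), and the arm is clear of everything.

```bash
python3 -c "
from station import ctrl
print(ctrl.hand_in())"
```

```text
the job is handed in; nothing more can be done
None
```

The job is handed in at about 16 s: the lid lies flat, knob up, beside the canister, the rejected vial went through the throat (not seen in the bin itself, but the fingers closed empty and the flap shut behind it), and both good vials still stand where they were.

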